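Stand the cleaned filters on the drying bar by height

TASK

Stand the four cleaned round filters upright on the grey pads of the drying bar, one on the middle of each pad, in order of height: the tallest on the pad next to the red end button, then shorter and shorter towards the white one. Let go of them all and leave them standing still.

Things in the scene. Friction and masses are not known exactly. Their poses are not given: they have to be found in the camera images.
- filter_blue: The tallest of four round pleated filter cartridges: a loose upright cylinder 52 mm in diameter and 100 mm high with blue end caps and off-white pleats; about 140 g, give or take 40 percent. Origin at the centre of its underside, z up along its axis. Starts standing on the bench (z = 0), its other yaw does not matter.
- filter_green: The second tallest of four round pleated filter cartridges: a loose upright cylinder 52 mm in diameter and 80 mm high with green end caps and off-white pleats; about 115 g, give or take 40 percent. Origin at the centre of its underside, z up along its axis. Starts standing on the bench (z = 0), its other yaw does not matter.
- filter_yellow: The second shortest of four round pleated filter cartridges: a loose upright cylinder 52 mm in diameter and 60 mm high with yellow end caps and off-white pleats; about 90 g, give or take 40 percent. Origin at the centre of its underside, z up along its axis. Starts standing on the bench (z = 0), its other yaw does not matter.
- filter_black: The shortest of four round pleated filter cartridges: a loose upright cylinder 52 mm in diameter and 40 mm high with black end caps and off-white pleats; about 70 g, give or take 40 percent. Origin at the centre of its underside, z up along its axis. Starts standing on the bench (z = 0), its other yaw does not matter.
- pad_a: One of four equal round grey pads, 68 mm in diameter and 4 mm thick, fixed in a straight row at 95 mm spacing on a flat aluminium bar (85 mm wide, 510 mm long, 10 mm high); the order along the bar is a, b, c, d (a to d is the +y direction of each pad). Origin at the centre of the underside of the pad; its upper face, where a filter stands, is 4 mm above the origin and 14 mm above the bench. x lies across the bar, y along it, z up.
- pad_b: One of four equal round grey pads, 68 mm in diameter and 4 mm thick, fixed in a straight row at 95 mm spacing on a flat aluminium bar (85 mm wide, 510 mm long, 10 mm high); the order along the bar is a, b, c, d (a to d is the +y direction of each pad). Origin at the centre of the underside of the pad; its upper face, where a filter stands, is 4 mm above the origin and 14 mm above the bench. x lies across the bar, y along it, z up.
- pad_c: One of four equal round grey pads, 68 mm in diameter and 4 mm thick, fixed in a straight row at 95 mm spacing on a flat aluminium bar (85 mm wide, 510 mm long, 10 mm high); the order along the bar is a, b, c, d (a to d is the +y direction of each pad). Origin at the centre of the underside of the pad; its upper face, where a filter stands, is 4 mm above the origin and 14 mm above the bench. x lies across the bar, y along it, z up.
- pad_d: One of four equal round grey pads, 68 mm in diameter and 4 mm thick, fixed in a straight row at 95 mm spacing on a flat aluminium bar (85 mm wide, 510 mm long, 10 mm high); the order along the bar is a, b, c, d (a to d is the +y direction of each pad). Origin at the centre of the underside of the pad; its upper face, where a filter stands, is 4 mm above the origin and 14 mm above the bench. x lies across the bar, y along it, z up.
- end_red: Red button fixed on one end of the aluminium bar, in line with the pads and 85 mm from the centre of the nearest pad: a disc 30 mm in diameter and 14 mm high, origin at the centre of its underside. It marks the end where the tallest filter goes; it may be at the pad_a end or the pad_d end. The other end has an equal white button.

How it is judged:
By the outcome, as a careful person would: the job done as asked, in the order asked, and still so for the second after the job is handed in, with the robot touching nothing.
It also fails if it takes over 99 s, if anything falls off the work surface, if the arm or the gripper's body presses on something with over 40 N, if the wrist force passes 120 N, or if a joint passes its speed limit or range.

ROBOT

A 7-joint arm with a two-finger parallel gripper is mounted at the origin on the work surface. World frame = base frame: x ahead of the robot, y to its left, z up, the work surface at z = 0. Lengths are in m, angles in rad, forces in N, time in s.
With the tool pointing down it reaches from about 0.425 to 0.875 m from the base axis. Payload 4.7 kg.
Tool frame: the origin (TCP) lies on the centre line of the jaws, within the pads' length; the fingertips stand 25 mm ahead of it and the grasp point (between the pads) lies 6 mm ahead of it; z points along the fingers, x is the direction in which the jaws open and shut, and the axes are right-handed (so a half turn about z gives the same grasp; the last joint's range is limited). The gripper opens to 87 mm and grips with 3 to 60 N. Pads are 19 mm wide; open, the fingers measure 117 mm over their backs; the gripper's body (75 mm by 190 mm) begins 51 mm behind the grasp point.
Start: joints at [-1.181, 0.321, -0.07, 1.45, 0.023, 1.371, -0.057], TCP at [0.239, 0.605, 0.248] pointing down, gripper open.
Joint ranges: [-2.86, 2.86], [-0.3, 2.09], [-1.38, 1.24], [0.06, 2.45], [-1.56, 4.7], [0.09, 2.05], [-2.69, 2.69]. Speed limits (rad/s): [2.57, 2.57, 3.14, 3.14, 3.14, 3.14, 3.14].

INTERFACE

Orientations are given as [roll, pitch, yaw] about the fixed x, y, z axes, in that order (R = Rz(yaw) Ry(pitch) Rx(roll)).
In Python, from station import * gives the robot as it stands. The module is installed in compiled form; this text tells all that it offers. Calls block until the motion is done:
- movep(position, orientation): joint-space move of the TCP to a pose.
- move_l(position, rot=None, velocity=0.15, stop_force=None): straight line of the TCP; rot=None keeps the orientation; velocity is the mean speed in m/s. With stop_force (N) it stops when the force on the tool has changed by that much, and returns True; else False.
- movej(angles): joint-space move.
- gripper_open() and gripper_close(): open the fingers fully, or close them until they stop; the grip force is fixed at half the most.
- hold(seconds).
- inverse_kinematics(position, orientation): joint angles nearest the present ones, or None.
- read_camera(name): name is "scene" or "top" or "wrist"; returns a dict with "pixels" (400x640x3 uint8, blue, green, red), "z_map" (400x640 float32, m along the optical axis (not along the pixel's ray), 0 where there is no reading), "vertical_fov" (degrees; the focal length in pixels is half the picture's height over the tangent of half this angle, whatever the lens; pixels are square), "cx", "cy" (the principal point, pixels), "R" (3x3) and "t" (3): a world point X has camera coordinates R X + t; the wrist camera has in their place "hand_eye" (4x4, takes a point from camera to tool coordinates, whose origin is the TCP and whose axes are the tool frame's). Camera axes: x right, y down, z forward; pixel columns grow to the right and rows downward; lengths in m; the calibration is good to about 2 mm. The wrist camera is an equidistant fisheye: a pixel r from the principal point sees the ray r / f radians off the axis. A picture is of the moment at which its call begins: read the wrist's pose just before it.
A pose or a line that the arm cannot do raises PlanningError and nothing moves.
- finish_job(): hands the job in, once; it reports no verdict.
Readings, each from a call of its own:
- current_t(): time.
- current_q(): joint angles.
- current_joint_vel(): joint speeds.
- current_joint_torque(): joint torques, N m.
- current_ee_pos(): TCP position.
- current_ee_rot(): TCP orientation.
- current_ft_force(): force on the tool from outside, world axes, zero at the start.
- current_ft_torque(): the same for the moment, N m.
- current_width(): finger opening in m.
Only numpy, scipy, OpenCV 4.12 (cv2) and the standard library are available. Lean on these libraries where they do the work, as an engineer would, in place of code of your own. Each camera call takes 0.05 s, during which the arm holds its last target.

## Working session

There is one attempt and no reset: what is moved stays moved. The work goes in short steps, each a Python script; the robot and the scene stay as the last script left them, time stands still between calls to the robot, and variables do not carry over. Pictures are saved under pics/ and viewed, and the job is handed in when it is done.

```bash
mkdir -p pics
python3 - <<'E'
from station import *
import cv2,numpy as np
print(current_t(),current_ee_pos(),current_ee_rot(),current_width())
for n in("scene","top"):
    c=read_camera(n); cv2.imwrite(f"pics/{n}0.png",c["pixels"])
    print(n,c["vertical_fov"],c["cx"],c["cy"],np.round(c["R"],4).tolist(),c["t"],c["z_map"][200,320])
E
```

```text
0.0 [0.23841667 0.60413837 0.24645088] [3.14151484e+00 1.94979588e-03 1.19501958e+00] 0.08706318066433444
scene 54.68985023288403 310.79000391446584 195.74969447892073 [[0.7758, 0.6306, -0.0223], [0.3667, -0.4794, -0.7973], [-0.5135, 0.6104, -0.6031]] [-0.43268863 -0.16064363  1.10848751] 0.8671845
top 50.89061589816582 320.9430469306095 195.8386158395711 [[0.0123, -0.9988, -0.0481], [-0.9966, -0.0084, -0.0815], [0.081, 0.0489, -0.9955]] [0.01915001 0.57325875 0.78384262] 0.8316004
```

View pics/scene0.png

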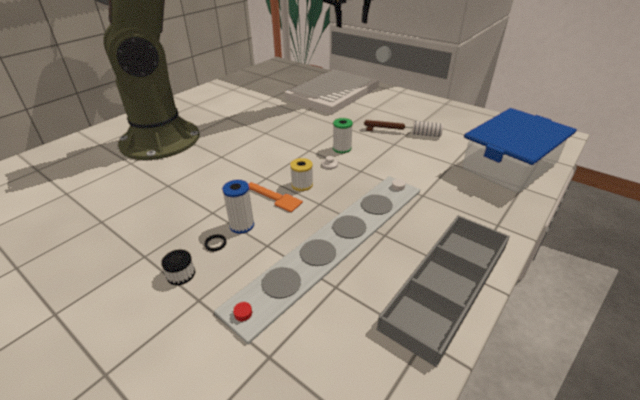

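View pics/top0.png

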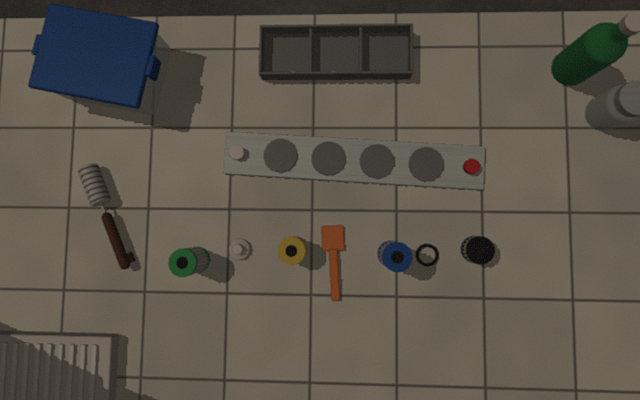

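The top view shows the bar with the red button on the right at (472,166) and the white one at (236,152). The pads lie between them at about (281,155), (329,158), (377,161) and (426,164). The filters are green at (184,262), yellow at (292,250), blue at (397,256) and black at (481,250).

```bash
cat > h.py <<'E'
import cv2,numpy as np
def ray(c,u,v,z):
    f=200/np.tan(np.radians(c["vertical_fov"])/2)
    d=np.array([(u-c["cx"])/f,(v-c["cy"])/f,1.])
    R=np.array(c["R"]);t=np.array(c["t"])
    C=-R.T@t; w=R.T@d
    return C+w*(z-C[2])/w[2]
def fit(c,m,z,box,tag,mn=60):
    M=np.zeros_like(m); x0,y0,x1,y1=box; M[y0:y1,x0:x1]=m[y0:y1,x0:x1]
    M=cv2.morphologyEx(M,cv2.MORPH_OPEN,np.ones((2,2),np.uint8))
    cs,_=cv2.findContours(M,cv2.RETR_EXTERNAL,cv2.CHAIN_APPROX_NONE)
    out=[]
    for k in cs:
        if cv2.contourArea(k)<mn: continue
        P=np.array([ray(c,u,v,z)[:2] for u,v in k[:,0]]).astype(np.float32)
        h=cv2.convexHull(P)
        (cx,cy),r=cv2.minEnclosingCircle(P)
        mm=cv2.moments(k); u,v=mm['m10']/mm['m00'],mm['m01']/mm['m00']
        p=ray(c,u,v,z); A=cv2.contourArea(h)
        print(tag,"px",round(u),round(v),"centroid",np.round(p[:2],4),"encl",round(cx,4),round(cy,4),"d",round(2*r,4),"d_area",round(2*np.sqrt(A/np.pi),4))
        out.append(((cx,cy),p[:2]))
    return out
E
cat > look.py <<'E'
from station import *
from h import *
def masks(c):
    hsv=cv2.cvtColor(c["pixels"],cv2.COLOR_BGR2HSV)
    r=lambda a,b:cv2.inRange(hsv,np.array(a),np.array(b))
    return dict(blue=r((100,130,30),(130,255,255)),green=r((55,100,30),(90,255,255)),yellow=r((18,130,60),(35,255,255)),
      black=r((0,0,0),(180,255,42)),red=r((0,150,60),(8,255,255))|r((172,150,60),(180,255,255)))
E
python3 - <<'E'
from look import *
c=read_camera("top"); m=masks(c)
fit(c,m["green"],.08,(150,230,220,290),"green")
fit(c,m["yellow"],.06,(270,225,315,275),"yellow")
fit(c,m["blue"],.1,(370,225,415,280),"blue")
fit(c,m["black"],.04,(460,225,510,275),"black")
fit(c,m["red"],.024,(450,150,490,185),"red")
g=cv2.cvtColor(c["pixels"],cv2.COLOR_BGR2GRAY)
print(g[155,281],g[155,305],g[158,329],g[164,426],g[164,450])
fit(c,cv2.inRange(g,60,int((int(g[158,329])+int(g[158,305]))/2)),.014,(255,130,450,188),"pad",300)
cv2.imwrite("pics/z.png",cv2.resize(c["pixels"][130:290,160:510],None,fx=2.2,fy=2.2,interpolation=2))
s=read_camera("scene"); m=masks(s)
fit(s,m["green"],.08,(325,110,360,135),"Sgreen")
fit(s,m["yellow"],.06,(285,150,320,175),"Syellow")
fit(s,m["blue"],.1,(215,175,255,200),"Sblue")
fit(s,m["black"],.04,(155,245,200,268),"Sblack")
fit(s,m["red"],.024,(225,295,265,318),"Sred")
for n,(x,y) in dict(green=(184,262),yellow=(292,250),blue=(397,256),black=(481,250),pad=(329,158)).items():
    z=np.median(c["z_map"][y-3:y+4,x-3:x+4]); print(n,"depth",z)
E
```

```text
green px 184 263 centroid [0.4453 0.2673] encl 0.4451 0.2674 d 0.0512 d_area 0.0492
yellow px 293 251 centroid [0.4682 0.0739] encl 0.4692 0.0733 d 0.0542 d_area 0.0509
blue px 398 258 centroid [ 0.4624 -0.1113] encl 0.4625 -0.1114 d 0.0497 d_area 0.0482
black px 481 251 centroid [ 0.473  -0.2698] encl 0.4732 -0.2694 d 0.0526 d_area 0.0503
red px 472 167 centroid [ 0.6306 -0.2623] encl 0.6304 -0.2623 d 0.0294 d_area 0.0279
66 106 63 60 99
pad px 426 165 centroid [ 0.6356 -0.1772] encl 0.6363 -0.1778 d 0.0675 d_area 0.0642
pad px 377 162 centroid [ 0.6412 -0.0826] encl 0.6415 -0.0837 d 0.0674 d_area 0.0644
pad px 329 159 centroid [0.6465 0.0113] encl 0.6463 0.0107 d 0.0678 d_area 0.0644
pad px 281 156 centroid [0.6526 0.1061] encl 0.6523 0.1056 d 0.0677 d_area 0.0647
Sgreen px 344 124 centroid [0.4549 0.262 ] encl 0.4556 0.2627 d 0.0522 d_area 0.047
Syellow px 302 166 centroid [0.4765 0.0706] encl 0.4749 0.0713 d 0.0557 d_area 0.0508
Sblue px 236 189 centroid [ 0.4706 -0.1145] encl 0.4702 -0.1138 d 0.0515 d_area 0.0475
Sblack px 177 261 centroid [ 0.4793 -0.2702] encl 0.4808 -0.2711 d 0.05 d_area 0.0438
Sred px 243 311 centroid [ 0.6372 -0.2645] encl 0.6377 -0.2647 d 0.0322 d_area 0.0284
green depth 0.75321215
yellow depth 0.76565146
blue depth 0.71656007
black depth 0.7689195
pad depth 0.8228391
```

```bash
sleep 1
```

```text
(no output)
```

View pics/z.png

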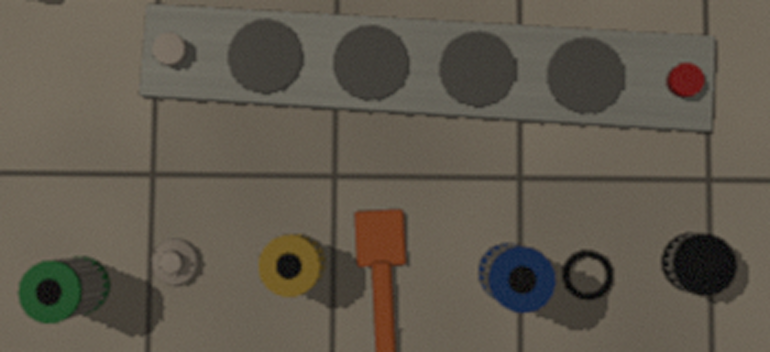

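The two cameras disagree by about 8 mm in x. I'll settle this with the wrist camera from above the scene.

```bash
cat >> h.py <<'E'
from scipy.spatial.transform import Rotation as Ro
def wcam(st):
    p=np.array(st.current_ee_pos());r=np.array(st.current_ee_rot()); c=st.read_camera("wrist")
    T=np.eye(4);T[:3,:3]=Ro.from_euler('xyz',r).as_matrix();T[:3,3]=p
    c["T"]=T@np.array(c["hand_eye"]); return c
def wray(c,u,v,z):
    f=200/np.tan(np.radians(c["vertical_fov"])/2)
    a=np.array([u-c["cx"],v-c["cy"]],float); r=np.hypot(*a); th=r/f
    d=np.array([*(a/max(r,1e-9)*np.sin(th)),np.cos(th)]); w=c["T"][:3,:3]@d; C=c["T"][:3,3]
    return C+w*(z-C[2])/w[2]
E
python3 - <<'E'
import station as s
from h import *
for yaw in (0,np.pi,np.pi/2,-np.pi/2):
    for p in ((.45,.264,.25),(.472,-.27,.25),(.64,-.18,.25),(.65,.105,.06)):
        q=s.inverse_kinematics(p,[np.pi,0,yaw]); print(round(yaw,2),p,None if q is None else np.round(q,2))
s.movep([.56,-.03,.33],[np.pi,0,0])
print(s.current_t(),s.current_ee_pos(),s.current_ee_rot())
c=wcam(s); cv2.imwrite("pics/w1.png",c["pixels"]); print(c["vertical_fov"],c["cx"],c["cy"],c["hand_eye"])
E
```

```text
0 (0.45, 0.264, 0.25) [-0.86  0.04  0.29  1.77 -0.01  1.33 -0.57]
0 (0.472, -0.27, 0.25) [ 0.16  0.09  0.33  1.73 -0.03  1.33  0.5 ]
0 (0.64, -0.18, 0.25) [-0.4   0.46  0.88  1.43 -0.35  1.42  0.49]
0 (0.65, 0.105, 0.06) [-0.56  0.52  0.47  1.64 -0.26  1.05 -0.01]
3.14 (0.45, 0.264, 0.25) [-0.64  0.05  0.06  1.77 -0.    1.33  2.56]
3.14 (0.472, -0.27, 0.25) [-0.5   0.14  1.06  1.74 -0.12  1.33 -2.55]
3.14 (0.64, -0.18, 0.25) [-0.5   0.53  1.07  1.44 -0.46  1.44 -2.58]
3.14 (0.65, 0.105, 0.06) [ 0.6   0.84 -1.18  1.59  0.8   1.27  2.42]
1.57 (0.45, 0.264, 0.25) [-0.71  0.05  0.13  1.77 -0.01  1.33  0.99]
1.57 (0.472, -0.27, 0.25) [ 0.17  0.09  0.33  1.72 -0.03  1.33  2.07]
1.57 (0.64, -0.18, 0.25) [-0.39  0.45  0.86  1.43 -0.34  1.41  2.05]
1.57 (0.65, 0.105, 0.06) [-0.45  0.49  0.32  1.63 -0.17  1.04  1.5 ]
-1.57 (0.45, 0.264, 0.25) [-0.94  0.04  0.38  1.78 -0.02  1.33 -2.14]
-1.57 (0.472, -0.27, 0.25) [ 0.14  0.09  0.35  1.73 -0.03  1.33 -1.07]
-1.57 (0.64, -0.18, 0.25) [-0.27  0.41  0.69  1.43 -0.26  1.4  -1.15]
-1.57 (0.65, 0.105, 0.06) [-0.61  0.53  0.53  1.64 -0.3   1.06 -1.56]
2.7333 [ 0.56013614 -0.02841     0.32971461] [-3.14141808e+00  4.65006502e-04  2.60994345e-03]
65.70646984690485 319.4699303889758 194.2956134220438 [[ 9.99998947e-01 -1.30169591e-03 -6.41299519e-04 -1.63746534e-04]
 [ 1.41798084e-03  9.70446731e-01  2.41311275e-01 -6.54878264e-02]
 [ 3.08233121e-04 -2.41311931e-01  9.70447555e-01 -1.36629788e-01]
 [ 0.00000000e+00  0.00000000e+00  0.00000000e+00  1.00000000e+00]]
```

View pics/w1.png

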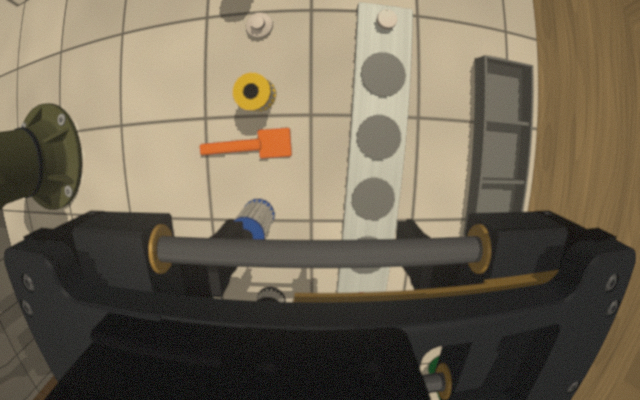

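The wrist view shows three pads at (383,74), (378,137) and (373,198), and the yellow cap at (252,91).

```bash
cat >> h.py <<'E'
def wfit(c,m,z,box,tag,mn=60):
    M=np.zeros_like(m); x0,y0,x1,y1=box; M[y0:y1,x0:x1]=m[y0:y1,x0:x1]
    M=cv2.morphologyEx(M,cv2.MORPH_OPEN,np.ones((3,3),np.uint8))
    cs,_=cv2.findContours(M,cv2.RETR_EXTERNAL,cv2.CHAIN_APPROX_NONE)
    for k in cs:
        if cv2.contourArea(k)<mn: continue
        P=np.array([wray(c,u,v,z)[:2] for u,v in k[:,0]]).astype(np.float32)
        h=cv2.convexHull(P);(cx,cy),r=cv2.minEnclosingCircle(P); mm=cv2.moments(h)
        print(tag,"px",np.round(k[:,0].mean(0)),"centroid",round(mm['m10']/mm['m00'],4),round(mm['m01']/mm['m00'],4),"encl",round(cx,4),round(cy,4),"d",round(2*r,4),"d_area",round(2*np.sqrt(mm['m00']/np.pi),4))
E
python3 - <<'E'
import station as s
from look import *
from h import *
c=wcam(s); m=masks(c)
wfit(c,m["yellow"],.06,(225,65,280,120),"yellow")
g=cv2.cvtColor(c["pixels"],cv2.COLOR_BGR2GRAY); print(g[74,383],g[105,382])
wfit(c,cv2.inRange(g,0,(int(g[74,383])+int(g[105,382]))//2),.014,(352,45,408,225),"pad",300)
s.movep([.47,.07,.27],[np.pi,0,0])
c=wcam(s); cv2.imwrite("pics/w2.png",c["pixels"]); print(s.current_t(),s.current_ee_pos())
E
```

```text
yellow px [251.  91.] centroid 0.4695 0.0757 encl 0.4697 0.0756 d 0.0519 d_area 0.0504
122 199
pad px [372. 198.] centroid 0.6412 -0.0826 encl 0.641 -0.0831 d 0.0697 d_area 0.0676
pad px [378. 137.] centroid 0.6462 0.0109 encl 0.6459 0.0109 d 0.0698 d_area 0.0677
pad px [382.  74.] centroid 0.6517 0.1053 encl 0.6511 0.1052 d 0.0701 d_area 0.0678
3.525 [0.47084842 0.06943163 0.27070565]
```

View pics/w2.png

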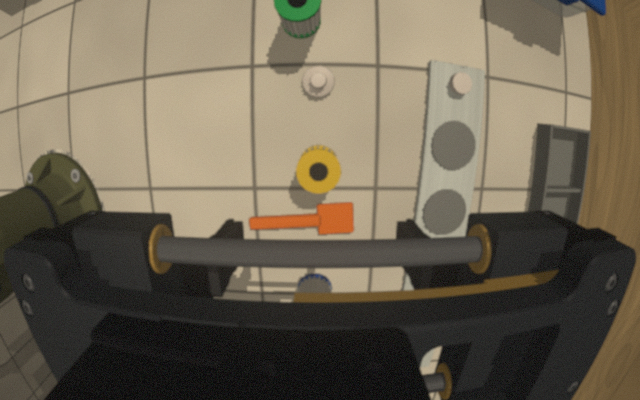

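The wrist camera agrees with the top camera to within 2 mm (pads and yellow cap), so I'll use those and discard the scene camera. The red end is at -y. I'll place black first, then yellow, green and blue, with the jaws across the bar.

```bash
cat > pp.py <<'E'
import station as s
from h import *
PADS=dict(blue=(.636,-.1775),green=(.6412,-.083),yellow=(.6464,.011),black=(.6521,.1057))
OBJ=dict(black=(.4731,-.2695,.04,.022),yellow=(.469,.0747,.06,.036),green=(.4452,.2674,.08,.052),blue=(.4625,-.1113,.1,.068))
PY=-.057
def pick(n):
    x,y,h,g=OBJ[n]; z=g+.006
    s.gripper_open()
    s.movep([x,y,.2],[np.pi,0,0])
    s.move_l([x,y,z+.05],velocity=.25)
    hit=s.move_l([x,y,z],velocity=.1,stop_force=12)
    e=s.current_ee_pos(); s.gripper_close(); print(n,"hit",hit,"at",np.round(e,4),"want",x,y,z,"w",s.current_width())
    s.move_l([x,y,z+.03],velocity=.1)
    s.move_l([x,y,.23],velocity=.25)
    print("lifted w",s.current_width(),"F",np.round(s.current_ft_force(),2),"t",s.current_t())
    return e[2]
def place(n,zp,dx=0,dy=0):
    x,y=PADS[n];x+=dx;y+=dy
    s.movep([x,y,.23],[np.pi,0,PY])
    s.move_l([x,y,zp+.014+.03],velocity=.2)
    e=s.current_ee_pos(); print("pre",np.round(e,4))
    x2,y2=x-(e[0]-x),y-(e[1]-y)
    hit=s.move_l([x2,y2,zp+.014-.003],velocity=.04,stop_force=4)
    e=s.current_ee_pos(); print(n,"hit",hit,"at",np.round(e,4),"want",x,y,"dz",round(e[2]-zp,4))
    s.hold(.2); s.gripper_open(); s.hold(.2)
    s.move_l([x,y,e[2]+.06],velocity=.12); s.move_l([x,y,.24],velocity=.3)
    print("t",s.current_t())
E
python3 - <<'E'
from pp import *
zp=pick("black"); c=s.read_camera("top"); cv2.imwrite("pics/t1.png",c["pixels"])
if s.current_width()>.045: place("black",zp)
s.movep([.5,-.05,.25],[np.pi,0,0]); c=s.read_camera("top"); cv2.imwrite("pics/t2.png",c["pixels"])
print(s.current_t())
E
```

```text
black hit False at [ 0.4731 -0.2699  0.0281] want 0.4731 -0.2695 0.027999999999999997 w 0.05127369644629656
lifted w 0.051816117347023384 F [-0.05  0.06 -1.67] t 8.3333
pre [0.6531 0.1053 0.0736]
black hit True at [0.6507 0.1061 0.0419] want 0.6521 0.1057 dz 0.0138
t 14.1167
15.0417
```

View pics/t2.png

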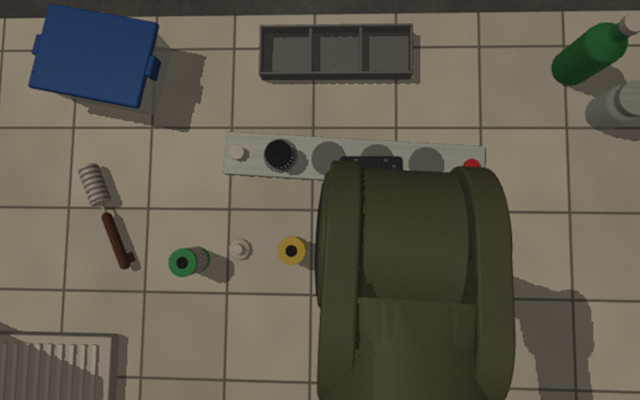

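Black stands on the pad at (281,155), next to the white button, as the plan calls for. I'll measure it and go on with yellow.

```bash
sed -i 's/x2,y2=.*/x2,y2=x,y/' pp.py
python3 - <<'E'
from pp import *
from look import masks
c=s.read_camera("top"); fit(c,masks(c)["black"],.054,(262,130,302,180),"black")
zp=pick("yellow")
if s.current_width()>.045: place("yellow",zp)
zp=pick("green")
if s.current_width()>.045: place("green",zp)
s.movep([.47,.2,.25],[np.pi,0,0]); c=s.read_camera("top"); cv2.imwrite("pics/t3.png",c["pixels"])
m=masks(c);fit(c,m["black"],.054,(262,130,302,180),"black");fit(c,m["yellow"],.074,(305,130,350,180),"yellow");fit(c,m["green"],.094,(355,130,405,180),"green")
fit(c,m["blue"],.1,(370,225,415,280),"blue")
E
```

```text
black px 279 154 centroid [0.6478 0.1029] encl 0.6455 0.1009 d 0.0573 d_area 0.0518
yellow hit False at [0.4697 0.0748 0.0427] want 0.469 0.0747 0.041999999999999996 w 0.05158437520224026
lifted w 0.0515273875060086 F [-0.91  0.04 -1.01] t 19.0833
pre [0.6472 0.0112 0.0883]
yellow hit True at [0.6458 0.011  0.056 ] want 0.6464 0.011 dz 0.0133
t 23.95
green hit False at [0.4458 0.2677 0.0586] want 0.4452 0.2674 0.057999999999999996 w 0.05144956758159202
lifted w 0.05120915998846627 F [-0.17 -0.43 -1.87] t 28.4417
pre [ 0.642  -0.083   0.1039]
green hit True at [ 0.6407 -0.0828  0.072 ] want 0.6412 -0.083 dz 0.0134
t 33.8833
black px 280 155 centroid [0.6473 0.102 ] encl 0.6456 0.1 d 0.0586 d_area 0.0535
yellow px 328 155 centroid [0.6438 0.0112] encl 0.6436 0.0111 d 0.0518 d_area 0.0502
green px 380 156 centroid [ 0.639  -0.0808] encl 0.639 -0.081 d 0.0505 d_area 0.0489
blue px 398 258 centroid [ 0.4624 -0.1113] encl 0.4625 -0.1114 d 0.0497 d_area 0.0482
```

View pics/t3.png

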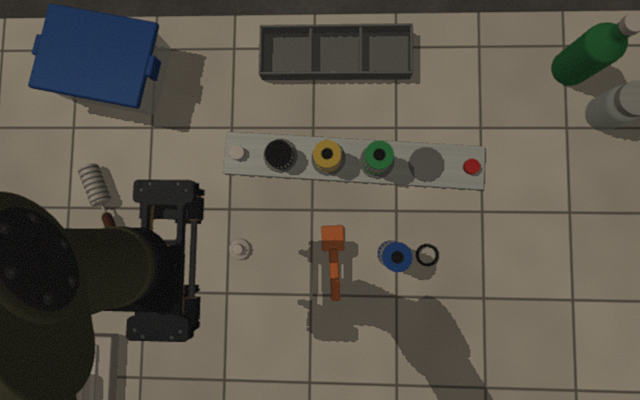

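Black, yellow and green stand on their pads at (280,155), (328,155) and (380,156). Blue is next.

Run:
```python
from pp import *
from look import masks
zp=pick("blue")
if s.current_width()>.045: place("blue",zp)
s.movep([.45,.2,.3],[np.pi,0,0]); c=s.read_camera("top"); cv2.imwrite("pics/t4.png",cv2.resize(c["pixels"][110:210,210:500],None,fx=2.7,fy=2.7,interpolation=2))
m=masks(c)
for v in(30,36,42):
  hsv=cv2.cvtColor(c["pixels"],cv2.COLOR_BGR2HSV);fit(c,cv2.inRange(hsv,(0,0,0),(180,255,v)),.054,(262,130,302,180),f"black{v}")
fit(c,m["yellow"],.074,(305,130,350,180),"yellow");fit(c,m["green"],.094,(355,130,405,180),"green")
fit(c,m["blue"],.114,(410,120,455,190),"blue")
# wrist look back along bar
s.movep([.63,-.3,.33],[np.pi,0,0]); w=wcam(s); cv2.imwrite("pics/w4.png",w["pixels"]); print(s.current_t())
m=masks(w);np.save("/tmp/w.npy",w["pixels"])
for n,z in(("blue",.114),("green",.094),("yellow",.074),("black",.054)): wfit(w,m[n],z,(290,0,420,215),n)
```

```text
blue hit False at [ 0.4636 -0.1112  0.0753] want 0.4625 -0.1113 0.07400000000000001 w 0.051327736050409925
lifted w 0.0513321853711326 F [-0.34 -0.08 -2.22] t 39.5
pre [ 0.6368 -0.1773  0.1212]
blue hit True at [ 0.6355 -0.1773  0.088 ] want 0.636 -0.1775 dz 0.0127
t 44.0917
black30 px 279 154 centroid [0.6483 0.1031] encl 0.6486 0.1024 d 0.0515 d_area 0.0487
black36 px 279 154 centroid [0.648 0.103] encl 0.6462 0.1009 d 0.0559 d_area 0.0505
black42 px 280 155 centroid [0.6466 0.1013] encl 0.6446 0.1013 d 0.0588 d_area 0.054
yellow px 328 155 centroid [0.6438 0.0112] encl 0.6436 0.0111 d 0.0518 d_area 0.0501
green px 380 156 centroid [ 0.6391 -0.0809] encl 0.6391 -0.0809 d 0.0504 d_area 0.0489
blue px 438 157 centroid [ 0.6337 -0.1767] encl 0.6337 -0.1765 d 0.0503 d_area 0.0487
47.6833
blue px [323.  71.] centroid 0.6348 -0.177 encl 0.6349 -0.1769 d 0.0493 d_area 0.0478
green px [328.   7.] centroid 0.6406 -0.0927 encl 0.6407 -0.0854 d 0.047 d_area 0.0347
```

View pics/t4.png

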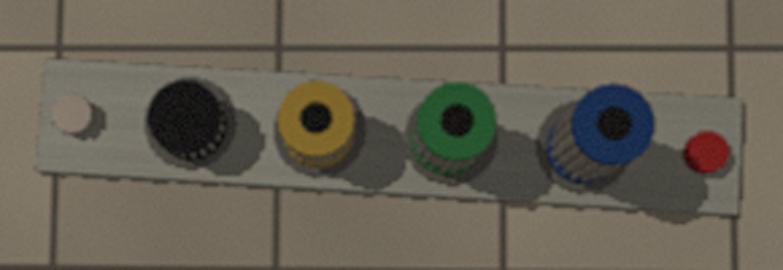

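View pics/w4.png

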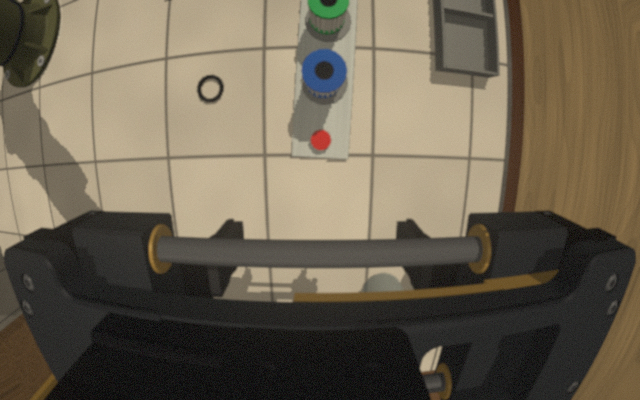

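All four stand upright in the right order. Black reads about 4 mm off in the top view, so I'll check it and its neighbours with the wrist camera.

Run:
```python
from pp import *
from look import masks
s.movep([.64,-.04,.33],[np.pi,0,0]); w=wcam(s); cv2.imwrite("pics/w5.png",w["pixels"]); print(s.current_t())
m=masks(w);hsv=cv2.cvtColor(w["pixels"],cv2.COLOR_BGR2HSV)
wfit(w,m["yellow"],.074,(270,0,400,215),"yellow");wfit(w,m["green"],.094,(270,0,400,215),"green")
for v in(40,60,80): wfit(w,cv2.inRange(hsv,(0,0,0),(180,255,v)),.054,(270,30,380,115),f"black{v}",300)
```

```text
48.75
yellow px [324. 127.] centroid 0.6453 0.0123 encl 0.6454 0.0123 d 0.052 d_area 0.0509
green px [320. 201.] centroid 0.64 -0.0766 encl 0.64 -0.0791 d 0.0499 d_area 0.0457
black60 px [328.  60.] centroid 0.6495 0.1037 encl 0.6493 0.1037 d 0.0501 d_area 0.0467
black80 px [327.  62.] centroid 0.6496 0.1017 encl 0.6497 0.1013 d 0.0547 d_area 0.0513
```

View pics/w5.png

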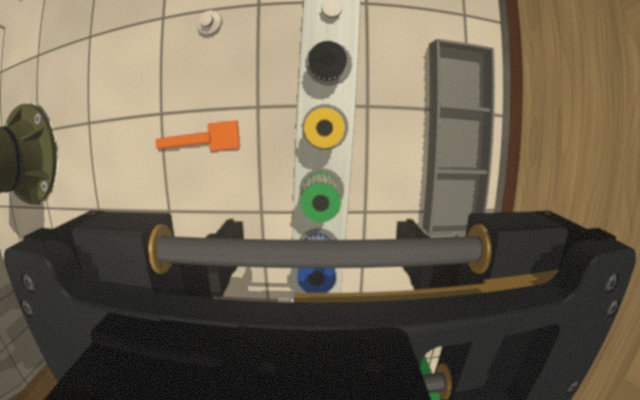

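In the wrist view black is at (327,62), yellow at (324,127), green at (320,201) and blue at (316,277), all standing. The measured offsets from the pad centres are at most about 4 mm, within the margin between the 52 mm filters and the 68 mm pads. The arm is clear of them, so I'm handing in.

Run:
```python
import station as s
s.movep([.47,.1,.3],[3.14159,0,0]); print(s.current_t(),s.current_width(),s.current_ft_force()); s.finish_job()
```

```text
49.6417 0.0869549484472076 [ 0.34705721 -0.78237187  0.16955531]
the job is handed in; nothing more can be done
```

All four filters stand upright and released on the pads, in order from the red button: blue, green, yellow, black. I handed the job in at 49.6 s with the gripper open and clear of everything.

- **Final positions:** in the last wrist-camera views, blue, yellow and black were about 1–3 mm from their pad centres. Green was partly hidden by the gripper there; the top camera put it about 3 mm off. The top camera read black as about 4–5 mm off, but its dark sides blur into the cap, so that figure is less certain. I left black where it was.
- **Camera disagreement:** the scene camera was off by about 6–10 mm in x from the top camera. The wrist camera agreed with the top camera to within about 2 mm, so I did not use the scene camera for positions.

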